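Level the display shelf and keep the spirit level pressed down

ROBOT

A 6-joint arm with a two-finger parallel gripper is mounted at the origin on the work surface. World frame = base frame: x ahead of the robot, y to its left, z up, the work surface at z = 0. Lengths are in m, angles in rad, forces in N, time in s.
With the tool pointing down it reaches from about 0.25 to 0.725 m from the base axis. Payload 4 kg.
Tool frame: the origin (TCP) lies midway between the tips of the shut fingers; the grasp point (between the pads) lies grip_point_offset behind it (grip_point_offset is the distance from the TCP to the grasp point, in m); z points along the fingers, y is the line along which they close (so a half turn about z gives the same grasp; the last joint's range is limited). The gripper opens to 85 mm and grips with 20 to 120 N. Pads are 22 mm wide; open, the fingers measure 114 mm over their backs; the gripper's body (76 mm by 85 mm) begins 54 mm behind the grasp point. The pads swing forward as they close: fully open they stand 13 mm farther back than shut.
Start: joints at [-1.175, 0.241, 0.005, 1.335, 0, 1.571], TCP at [0.193, -0.461, 0.231] pointing down, gripper open.
Joint ranges: [-2.72, 2.72], [-1.05, 1.87], [-1.09, 1.28], [-1.99, 2.15], [-1.42, 1.44], [-3.14, 3.14]. Speed limits (rad/s): [2.79, 2.79, 3.14, 3.14, 3.14, 3.14].

INTERFACE

Orientations are given as a unit quaternion [x, y, z, w].
In Python, from workcell import * gives the robot as it stands. The module is installed in compiled form; this text tells all that it offers.
- The arm moves only by the tool arm_command, never from a script. Its arguments are lists of equal length, an entry for each row: "slide": the shift along the tool's x, y, z in cm, a list of three; "spin": the turn about the tool's z in degrees. A call has exactly 5 rows; each row is the pose to reach, as a shift and turn from the pose commanded when the call began, along the tool's axes at that moment; what a row does not reach only later rows make up. A row lasts 1/8 s, in which the tool goes at most 62.5 mm and 10.7 degrees, less where a joint would pass 70% of its speed; a pose out of reach is approached as far as the arm can. A call with a gripper value outside its range is refused whole. "jaw" is the finger opening in cm, from 0 to 8.54, set as the call begins (left out, the last holds). The fingers move at their own pace and stop on an object; the grip force is fixed at half the most. Time passes only in rows, so rows that repeat a pose let the fingers close, or fill a call up. It gives the time, the measured TCP pose, the force, the opening and the grip force at its end, in the units of the state.
- get_obs(): the state, without advancing time (a new reading comes with each control period).
- camera(name): name is "side" or "top" or "wrist"; returns a dict with "pixels" (384x512x3 uint8, red, green, blue), "range_z" (384x512 float32, m along the optical axis (not along the pixel's ray), 0 where there is no reading), "intrinsics" (3x3 intrinsics, pixels), "rvec" (rotation vector, rad) and "tvec" (3), from world to camera coordinates, as OpenCV has them. Camera axes: x right, y down, z forward; pixel columns grow to the right and rows downward; lengths in m; the calibration is good to about 2 mm. A picture is of the moment at which its call begins.
- job_done(): hands the job in; it is judged then, once.
Trained networks look in a picture, given as the dict that the camera call returned (one of the last four; its "shot" number tells which), for a name from the list of things; names that differ only in an ending like _2 or _b are one class to them, and where a whole thing is asked for, a point or a joint stands for the part that bears it (a point fixed in the world has none). Each returns a list of dicts, best first, with "confidence" (0 to 1); they miss things now and then, are a little off and sometimes report something else, mostly with a low value. They report only what shows in the picture. A call takes as long as a camera call. They do not tell look-alikes from the thing itself.
- recognise(picture, thing): "centre" ([column, row] in pixels, amid what is visible of it).
- landmark_of(picture, thing): "centre" ([column, row] in pixels: a listed point, or the origin of a listed thing).
The state is a dict: "clock": time; "joint_pos": joint angles; "joint_vel": joint speeds; "tau": joint torques, N m; "eef_pos": TCP position; "tool_rot": TCP orientation; "ft_force": force on the tool from outside, world axes, zero at the start; "ft_torque": the same for the moment, N m; "grip_width": finger opening in m; "grasp_force": force on a finger pad.
Only numpy, scipy, OpenCV 4.12 (cv2) and the standard library are available. Lean on these libraries where they do the work, as an engineer would, in place of code of your own. Each camera call takes 0.05 s, during which the arm holds its last target. There are 200 camera calls.

TASK

Lay the spirit level flat on the board of the low display shelf, lengthwise along the board, and let go of it; then turn the hand wheel of the shelf's levelling foot until the bubble stands still between the two black lines of the vial. Then press the level firmly down onto the board with the fingers (about 10 N) and finish while still pressing, the bubble still between its lines: do not let go at the end. Leave the mug, the matchboxes and the ceramic boots where they stand.

Things in the scene. Friction and masses are not known exactly. Their poses are not given: they have to be found in the camera images.
- level: Loose spirit level: grey aluminium bar 220 mm long (its x), 24 wide (y), 40 high (z), 0.27-0.35 kg, lying on the sideboard, vial up. Origin: centre of its underside. The top has a 76 mm long, 10 mm deep notch in the middle with a green vial; the end parts, 38 to 110 mm either side of the middle, are flat and solid at 40 mm height: press there.
- vial (a point): Middle of the vial, 37 mm above the level's underside, between the two black lines (17 mm apart, across the vial).
- bubble (a joint): Position (m) of the white bubble, 12 mm long, along the level's own x; 0 midway between the black lines, wholly between them within 0.0025 of 0. It floats to the higher end, 10 mm per degree of tilt (0.57 m per rad), stops at 22 mm, and settles in about half a second.
- shelf: Fixed base of the low display shelf; origin on the sideboard under the board's middle. Wooden board 140 mm (shelf x) by 300 mm (shelf y), centred there, top 75 mm high when level, hinged at shelf y -110 mm (axis along x). A bracket at the +y end runs to the levelling foot at shelf y +215 mm. At the start the foot end is 0.6 to 1.6 degrees low; along shelf x the board is always level.
- board: The wooden board itself, which tilts: origin on the hinge axis, 110 mm toward shelf -y from its middle and 30 mm below its top; axes as the shelf's when level.
- board_top (a point): Middle of the board's top surface (moves with the board).
- wheel_grip (a point): On the upright axis of the foot's hand wheel, 100 mm (within 2) above the sideboard: where to grip. The wheel is a round knurled steel disc 48 mm across, its side from 82 to 112 mm above the sideboard (higher than the board), nothing else at that height within 60 mm. It does not rise or sink as it turns.
- foot (a joint): Turn of the hand wheel (rad), growing clockwise seen from above. Clockwise raises the board's foot end, 0.010 rad of tilt per rad of wheel (bubble: about 5.7 mm per rad). It stays where left, turns with about 0.12 N m, has stops at -0.5 and 7. It starts between 0 and 0.8; the value where the board is level differs every time (1.9 to 2.8).
- mug: Loose blue ceramic mug, 80 mm across, 88 mm high, origin under its centre. Leave alone.
- matchbox: Loose matchbox 53 x 36 x 16 mm, beside the level, origin under its centre. Leave alone.
- matchbox2: Loose matchbox 53 x 36 x 16 mm, near the shelf. Leave alone.
- boot: Loose white ceramic boot (salt shaker), 50 x 26 x 62 mm high, behind the shelf. Leave alone.
- boot2: The other ceramic boot, same size, before the shelf on the robot's side. Leave alone.
Things that resemble listed ones, but are neither listed nor needed, are in the scene too. Of the things that look like the level, take the one that is farthest to the robot's right at the start.

How it is judged:
On the way, in this order (a step that is already met when the one before it is completed fails the run):
1. the spirit level lies on the board, lengthwise, let go (contact force between level and board above 1 N and angle between level's own z axis and vertical below 0.1 rad and angle between the x axis of level and the y axis of shelf, either way round below 0.2 rad and contact force between the fingers and level below 0.1 N), for 0.8 s.
2. with the level lying there untouched the foot is turned until the bubble stands between its lines (all of step 1 and value of joint bubble between -0.0025 and 0.0025 m), for 0.5 s.
At the end, for the whole second after the job is handed in: The level lies on the board lengthwise (within 0.2 rad), the bubble is within 2.5 mm of the middle, and the fingers press the level down: more than 3 N between fingers and level and more than 6 N between level and board, held through the last second (contact force between level and board above 1 N and angle between level's own z axis and vertical below 0.1 rad and angle between the x axis of level and the y axis of shelf, either way round below 0.2 rad and value of joint bubble between -0.0025 and 0.0025 m and contact force between the fingers and level above 3 N and contact force between level and board above 6 N); the arm keeps its last pose, push and grip.
It fails at once if the mug is moved more than 25 mm (distance of mug from where it was at the start of the episode above 0.025 m).
It fails at once if the matchbox is moved more than 25 mm (distance of matchbox from where it was at the start of the episode above 0.025 m).
It fails at once if the second matchbox is moved more than 25 mm (distance of matchbox2 from where it was at the start of the episode above 0.025 m).
It fails at once if the ceramic boot is moved more than 25 mm (distance of boot from where it was at the start of the episode above 0.025 m).
It fails at once if the second ceramic boot is moved more than 25 mm (distance of boot2 from where it was at the start of the episode above 0.025 m).
It also fails if it takes over 72 s, if anything falls off the work surface, if the arm or the gripper's body presses on something with over 40 N, if the wrist force passes 120 N, or if a joint passes its speed limit or range.

## Working session

There is one attempt and no reset: what is moved stays moved. The work goes in short steps, Python scripts to look and compute and a tool call to move; the robot and the scene stay as the last step left them, time stands still between calls to the robot, and variables do not carry over. Pictures are saved under pics/ and viewed, at most 10 in all, crops included, and the job is handed in when it is done.

Besides the shell and the picture viewer there is one more tool, called after "Emit:" by a JSON object that holds its "api" and its "payload". arm_command: Moves the arm, as the interface text tells. Its arguments: {"type":"object","properties":{"slide":{"type":"array","items":{"type":"array","items":{"type":"number"}}},"spin":{"type":"array","items":{"type":"number"}},"jaw":{"type":"number"}},"required":["slide","spin"]}

```bash
mkdir -p pics
cat > h.py <<'E'
from workcell import *
import numpy as np, cv2
from scipy.spatial.transform import Rotation as R
def ext(c): return R.from_rotvec(np.ravel(c["rvec"])).as_matrix(), np.ravel(c["tvec"])
def cloud(c):
    K=np.array(c["intrinsics"]);Rm,t=ext(c);z=c["range_z"]
    v,u=np.mgrid[:z.shape[0],:z.shape[1]]
    p=np.stack([(u-K[0,2])/K[0,0]*z,(v-K[1,2])/K[1,1]*z,z],-1)
    w=(p-t)@Rm
    w[z==0]=np.nan
    return w
def ray(c,px,h):
    K=np.array(c["intrinsics"]);Rm,t=ext(c)
    d=Rm.T@np.linalg.inv(K)@np.array([px[0],px[1],1.]);o=-Rm.T@t
    return o+d*(h-o[2])/d[2]
def save(c,n,s=1): cv2.imwrite("pics/"+n,cv2.resize(c["pixels"][:,:,::-1],None,fx=s,fy=s,interpolation=cv2.INTER_CUBIC))
E
python3 - <<'E'
from h import *
np.set_printoptions(precision=4,suppress=True)
o=get_obs();print(o["clock"],o["eef_pos"],R.from_quat(o["tool_rot"]).as_matrix())
c=camera("top");s=camera("side");save(c,"top.png",1.5);save(s,"side.png",1.5)
H=dict(level=.0,vial=.037,shelf=0,board_top=.075,wheel_grip=.1,mug=0,matchbox=0,boot=0)
for n,h in H.items():
    for cc,nm in((c,"top"),(s,"side")):
        for d in landmark_of(cc,n)[:4]: print(n,nm,np.round(d["centre"]),round(d["confidence"],2),ray(cc,d["centre"],h))
E
```

```text
0.0 [ 0.1925 -0.4608  0.2304] [[ 0.9227  0.3855 -0.0008]
 [ 0.3855 -0.9227  0.0019]
 [-0.     -0.0021 -1.    ]]
level top [347. 194.] 0.92 [ 0.5244 -0.2988  0.    ]
level top [287. 271.] 0.87 [ 0.328  -0.1432  0.    ]
level side [301. 175.] 0.96 [ 0.5226 -0.316   0.    ]
level side [340. 238.] 0.74 [ 0.3309 -0.1278  0.    ]
level side [252. 314.] 0.69 [0.4124 0.1616 0.    ]
vial top [352. 196.] 0.95 [ 0.5164 -0.3057  0.037 ]
vial top [279. 273.] 0.67 [ 0.3236 -0.1202  0.037 ]
vial side [300. 166.] 0.7 [ 0.5235 -0.3062  0.037 ]
vial side [341. 227.] 0.56 [ 0.3345 -0.1314  0.037 ]
shelf top [191. 186.] 0.6 [0.5458 0.1068 0.    ]
shelf side [214. 270.] 0.85 [0.5449 0.1086 0.    ]
board_top top [184. 182.] 0.56 [0.5463 0.1145 0.075 ]
board_top side [214. 253.] 0.59 [0.5318 0.1168 0.075 ]
wheel_grip side [136. 323.] 0.8 [0.543  0.3281 0.1   ]
wheel_grip side [190. 238.] 0.29 [0.5845 0.1257 0.1   ]
mug top [138. 140.] 0.61 [0.6702 0.2524 0.    ]
mug side [127. 291.] 0.58 [0.6732 0.2512 0.    ]
matchbox top [403. 200.] 0.9 [ 0.5106 -0.4439  0.    ]
matchbox top [169. 234.] 0.82 [0.4214 0.1635 0.    ]
matchbox side [251. 311.] 0.7 [0.4175 0.1579 0.    ]
matchbox side [320. 155.] 0.59 [ 0.5124 -0.4412  0.    ]
boot top [218. 245.] 0.65 [0.3923 0.0348 0.    ]
boot top [210. 145.] 0.52 [0.6558 0.0592 0.    ]
boot side [285. 274.] 0.91 [0.399  0.0368 0.    ]
boot side [249. 314.] 0.6 [0.4166 0.1654 0.    ]
boot side [191. 236.] 0.59 [0.6535 0.0531 0.    ]
```

View pics/top.png

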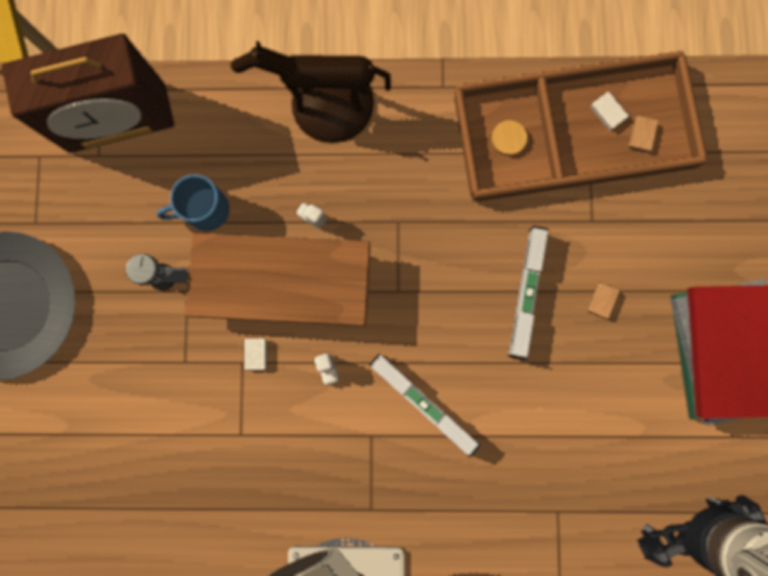

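View pics/side.png

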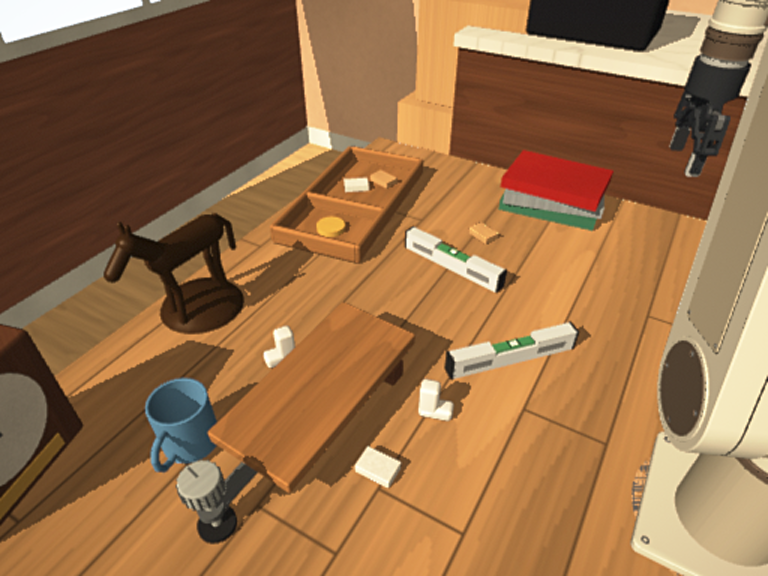

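Run:
```python
from h import *
np.set_printoptions(precision=4,suppress=True)
P=[]
for n in("top","side"):
    P.append(cloud(camera(n)).reshape(-1,3))
for n,p in zip(("top","side"),P):
  def box(nm,c,r,z0,z1):
    m=(np.hypot(p[:,0]-c[0],p[:,1]-c[1])<r)&(p[:,2]>z0)&(p[:,2]<z1);q=p[m]
    if len(q)<10: print(nm,n,"few");return
    (cx,cy),wh,a=cv2.minAreaRect(q[:,:2].astype(np.float32))
    print(nm,n,len(q),"med",q.mean(0),"rect",cx,cy,wh,a,"z",np.percentile(q[:,2],[5,50,95]))
    l=np.linalg.svd(q-q.mean(0),full_matrices=False)[2][0];print("   dir",np.degrees(np.arctan2(l[1],l[0])))
  box("levelR top",(.52,-.303),.13,.035,.055)
  box("levelR",(.52,-.303),.13,.012,.055)
  box("other",(.33,-.135),.13,.015,.055)
  box("board",(.545,.11),.16,.06,.08)
  box("wheel",(.543,.325),.045,.106,.125)
```

```text
levelR top top 729 med [ 0.5204 -0.3067  0.0401] rect 0.5209447741508484 -0.3072810173034668 (0.025611845776438713, 0.2245074361562729) 79.33479309082031 z [0.036  0.04   0.0442]
   dir 169.37582160751197
levelR top 1106 med [ 0.519  -0.317   0.0348] rect 0.5106464624404907 -0.36261478066444397 (0.13922575116157532, 0.22466620802879333) 79.50093078613281 z [0.0154 0.0382 0.0439]
   dir 167.54165120003773
other top 896 med [ 0.3321 -0.1298  0.0383] rect 0.3331665098667145 -0.12909704446792603 (0.22353187203407288, 0.024894824251532555) 47.98124694824219 z [0.0291 0.0393 0.0438]
   dir -131.97615030462492
board top 6780 med [0.5399 0.1117 0.0721] rect 0.5532771348953247 0.10725779086351395 (0.3186650276184082, 0.24347515404224396) 69.23745727539062 z [0.0661 0.0723 0.0777]
   dir -93.99347450832806
wheel top 307 med [0.5502 0.3266 0.1108] rect 0.5498982071876526 0.32779285311698914 (0.046934861689805984, 0.04962839186191559) 35.09177780151367 z [0.1073 0.1107 0.1142]
   dir -102.36216036296986
levelR top side 359 med [ 0.5095 -0.3025  0.0384] rect 0.5179648399353027 -0.3053912818431854
[... 206 characters left out ...]
425364464521408, 0.22478288412094116) 79.11727142333984 z [0.0139 0.0324 0.0405]
   dir 167.78577485610612
other side 1190 med [ 0.3307 -0.1194  0.0329] rect 0.3312588930130005 -0.1269136667251587 (0.22526583075523376, 0.02894137054681778) 48.01903533935547 z [0.018  0.0359 0.0407]
   dir 47.762734026618
board side 7704 med [0.534  0.1321 0.0704] rect 0.5508285164833069 0.10846501588821411 (0.3179740905761719, 0.24338078498840332) 69.38113403320312 z [0.0658 0.0703 0.0751]
   dir -94.62956318985421
wheel side 604 med [0.547  0.3302 0.11  ] rect 0.5477352738380432 0.32952389121055603 (0.0496990866959095, 0.04756728187203407) 34.67799377441406 z [0.1075 0.1102 0.1119]
   dir 160.87402312563205
```

The level to take is the one at top-image pixel (530,292), with its world centre about (0.520,-0.306). The look-alike is at (425,405), the board spans (187–368, 235–325), and the wheel is at (142,268). The boots are at (312,213) and (326,368), next to the shelf. I'll add a motion helper and refine the board's direction.

```bash
cat >> h.py <<'E'
np.set_printoptions(precision=4,suppress=True)
def to(x,y,z,yaw):
    "shift (cm) in tool axes and spin (deg) to world TCP x,y,z with tool-x heading yaw deg"
    o=get_obs();M=R.from_quat(o["tool_rot"]).as_matrix()
    d=M.T@(np.array([x,y,z])-o["eef_pos"])*100
    y0=np.degrees(np.arctan2(M[1,0],M[0,0]))
    print("t",o["clock"],"pos",o["eef_pos"],"yaw",y0,"-> slide",d,"spin",(y0-yaw+180)%360-180,"F",o["ft_force"],"w",o["grip_width"],"j",o["joint_pos"])
E
python3 - <<'E'
from h import *
print(grip_point_offset)
to(.52,-.3065,.10,-10.65)
for n in("top","side"):
    c=camera(n);w=cloud(c);px=c["pixels"].astype(float)
    p=w.reshape(-1,3)
    m=(p[:,2]>.062)&(p[:,2]<.082)&(np.abs(p[:,0]-.54)<.09)&(np.abs(p[:,1]-.11)<.17)
    q=p[m];print(n,cv2.minAreaRect(q[:,:2].astype(np.float32)),len(q))
    A=np.c_[q[:,:2],np.ones(len(q))];print("plane",np.linalg.lstsq(A,q[:,2],rcond=None)[0])
E
```

```text
0.0187
t 1.0 pos [ 0.1928 -0.4613  0.2313] yaw 22.677247317466694 -> slide [36.1632 -1.6672 13.1302] spin 33.327247317466686 F [-0.048   0.3916 -0.207 ] w 0.0860082738385208 j [-1.175   0.2406  0.005   1.3353  0.      1.5708]
top ((0.5394832491874695, 0.11361096054315567), (0.30069732666015625, 0.14040783047676086), 86.85016632080078) 6699
plane [-0.0001 -0.0294  0.0756]
side ((0.5436872243881226, 0.11487552523612976), (0.3002336919307709, 0.1555653065443039), 86.5537109375) 7619
plane [ 0.0034 -0.0287  0.0725]
```

Emit:
{"api": "arm_command", "payload": {"slide": [[6, -0.3, 1.3], [12, -0.6, 2.6], [18, -0.9, 4], [24, -1.2, 5.5], [30, -1.4, 7]], "spin": [6.6, 13.3, 20, 26.6, 33.3], "jaw": 8.5}}

```text
clock: 1.72
eef_pos: [0.466, -0.3318, 0.161]
tool_rot: [0.996, -0.094, 0.0, 0.0]
ft_force: [1.0, -1.0, 0.5]
grip_width: 0.085
grasp_force: 0.0
```

Run:
```python
from h import *
to(.52,-.3065,.10,-10.65)
```

```text
t 1.725 pos [ 0.466  -0.3318  0.161 ] yaw -10.841395345821445 -> slide [ 4.8279 -3.5087  6.1045] spin -0.1913953458214337 F [ 0.9853 -1.0471  0.4671] w 0.0850235829990842 j [-0.6187  0.4194  0.0731  1.2238 -0.0002  2.7121]
```

Emit:
{"api": "arm_command", "payload": {"slide": [[1.5, -1.1, 1.8], [3, -2.2, 3.6], [4.8, -3.5, 6], [4.8, -3.5, 9], [4.8, -3.5, 11.3]], "spin": [0, 0, 0, 0, 0]}}

```text
clock: 2.35
eef_pos: [0.5166, -0.3074, 0.0464]
tool_rot: [0.996, -0.093, -0.001, -0.0]
ft_force: [0.4, 0.2, 0.1]
grip_width: 0.0853
grasp_force: 0.0
```

Run:
```python
from h import *
c=camera("wrist");save(c,"w1.png",1)
to(.5195,-.3062,.008,-10.65)
for d in landmark_of(c,"vial"): print(d,ray(c,d["centre"],.037))
w=cloud(c).reshape(-1,3);q=w[(w[:,2]>.036)&(w[:,2]<.045)&(np.hypot(w[:,0]-.52,w[:,1]+.306)<.14)]
print(len(q),cv2.minAreaRect(q[:,:2].astype(np.float32)),q.mean(0))
```

```text
t 2.4 pos [ 0.5146 -0.3065  0.0433] yaw -10.69003454029956 -> slide [ 0.5029 -0.1088  3.5231] spin -0.04003454029955833 F [ 0.3107  0.7367 -2.768 ] w 0.08506123994149824 j [-0.537   0.5767  0.0019  1.0032 -0.0003  2.7912]
{'centre': [255.1, 225.1], 'confidence': 0.57} [ 0.5205 -0.3102  0.037 ]
12130 ((0.5445189476013184, -0.31283167004585266), (0.02583596669137478, 0.17342084646224976), 79.16030883789062) [ 0.5655 -0.3173  0.0394]
```

View pics/w1.png

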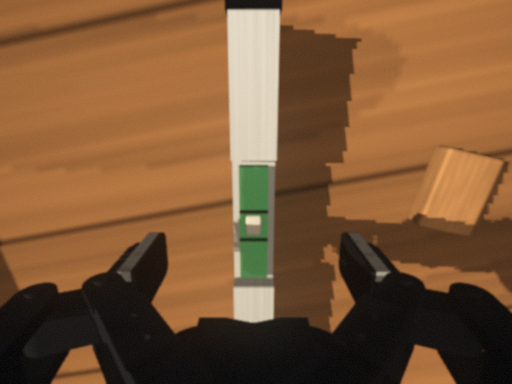

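The level runs up the picture at column 255, midway between the fingertips at columns 150 and 355. The vial is at (255,225), so the alignment is good. Next I descend and grip.

Emit:
{"api": "arm_command", "payload": {"slide": [[0.3, -0.1, 1.2], [0.5, -0.2, 2.4], [0.5, -0.2, 3.5], [0.5, -0.2, 3.5], [0.5, -0.2, 3.5]], "spin": [0, 0, 0, 0, 0]}}

```text
clock: 3.08
eef_pos: [0.5233, -0.3062, 0.0135]
tool_rot: [0.996, -0.093, 0.0, 0.0]
ft_force: [-0.4, 0.3, -0.1]
grip_width: 0.0853
grasp_force: 0.0
```

Emit:
{"api": "arm_command", "payload": {"slide": [[0, 0, 0], [0, 0, 0], [0, 0, 0], [0, 0, 0], [0, 0, 0]], "spin": [0, 0, 0, 0, 0], "jaw": 0}}

```text
clock: 3.7
eef_pos: [0.5235, -0.3067, 0.014]
tool_rot: [0.996, -0.093, 0.001, 0.0]
ft_force: [-0.7, -0.9, 4.5]
grip_width: 0.023
grasp_force: 61.5
```

Emit:
{"api": "arm_command", "payload": {"slide": [[0, 0, 0], [0, 0, 0], [0, 0, -2], [0, 0, -6], [0, 0, -11]], "spin": [0, 0, 0, 0, 0]}}

```text
clock: 4.32
eef_pos: [0.5212, -0.3046, 0.1212]
tool_rot: [0.996, -0.092, -0.003, -0.002]
ft_force: [0.5, 0.0, -2.4]
grip_width: 0.0225
grasp_force: 60.7
```

Run:
```python
from h import *
to(.539,.113,.2,86.8)
```

```text
t 4.325 pos [ 0.5212 -0.3046  0.1212] yaw -10.609397009818915 -> slide [ -5.9844 -41.3976  -7.7138] spin -97.40939700981892 F [ 0.5415  0.0001 -2.3851] w 0.02249056451542732 j [-0.5293  0.514   0.1164  1.1803  0.0008  2.7975]
```

Emit:
{"api": "arm_command", "payload": {"slide": [[-0.6, -3.6, -2], [-1.2, -8, -4], [-1.8, -12.4, -6], [-2.5, -17, -7], [-3, -21.7, -7.7]], "spin": [-9.7, -19.5, -29.2, -39, -48.7]}}

```text
clock: 4.95
eef_pos: [0.5326, -0.0855, 0.1994]
tool_rot: [0.944, 0.329, -0.001, -0.001]
ft_force: [0.2, 0.2, -3.9]
grip_width: 0.0222
grasp_force: 60.7
```

Run:
```python
from h import *
to(.539,.113,.15,86.8)
```

```text
t 4.95 pos [ 0.5326 -0.0855  0.1994] yaw 38.38955325454901 -> slide [ 12.8297 -15.1489   4.96  ] spin -48.410446745451 F [ 0.2336  0.1717 -3.8966] w 0.02221838398682079 j [-0.1596  0.3359  0.0514  1.289   0.0008  2.312 ]
```

Emit:
{"api": "arm_command", "payload": {"slide": [[2.5, -3, 0], [5.2, -6.2, 0.5], [7.8, -9.3, 1], [10.4, -12.4, 2], [12.8, -15, 3.5]], "spin": [-9.7, -19.4, -29.1, -38.8, -48.4]}}

```text
clock: 5.58
eef_pos: [0.5408, 0.1114, 0.1638]
tool_rot: [0.726, 0.687, -0.001, -0.001]
ft_force: [1.9, -0.1, -4.0]
grip_width: 0.0225
grasp_force: 60.8
```

Run:
```python
from h import *
to(.539,.112,.092,86.8)
c=camera("side");save(c,"s2.png",1.2)
```

```text
t 5.575 pos [0.5408 0.1114 0.1638] yaw 86.84582132403281 -> slide [ 0.0462 -0.1686  7.1783] spin 0.045821324032829125 F [ 1.889  -0.1467 -3.9877] w 0.022538230511978383 j [0.2027 0.3818 0.0234 1.2147 0.0008 1.8286]
```

View pics/s2.png

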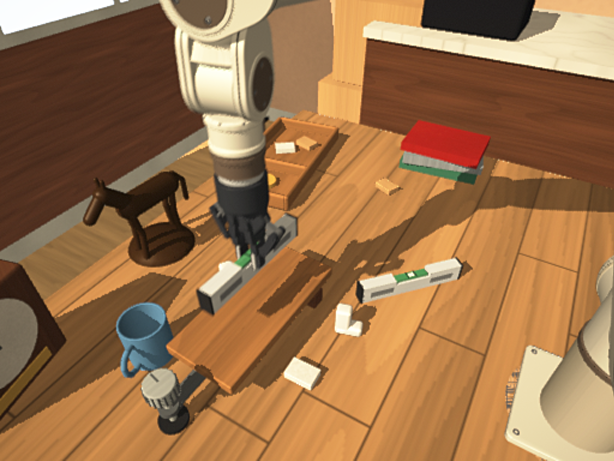

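The level hangs over the board, lined up lengthwise, and the boots (344,320) and (228,265) are clear. Now I lower it.

Emit:
{"api": "arm_command", "payload": {"slide": [[0, -0.1, 2], [0, -0.1, 4.5], [0, -0.1, 6.2], [0, -0.1, 6.9], [0, -0.1, 7.2]], "spin": [0, 0, 0, 0, 0]}}

```text
clock: 6.25
eef_pos: [0.5403, 0.1096, 0.0925]
tool_rot: [0.729, 0.685, -0.001, -0.001]
ft_force: [-0.3, -0.3, -3.0]
grip_width: 0.0224
grasp_force: 60.8
```

Emit:
{"api": "arm_command", "payload": {"slide": [[0, 0, 0.1], [0, 0, 0.2], [0, 0, 0.3], [0, 0, 0.3], [0, 0, 0.3]], "spin": [0, 0, 0, 0, 0]}}

```text
clock: 6.88
eef_pos: [0.541, 0.1098, 0.0905]
tool_rot: [0.728, 0.685, 0.0, 0.0]
ft_force: [-0.7, -0.4, -2.7]
grip_width: 0.0222
grasp_force: 60.8
```

Emit:
{"api": "arm_command", "payload": {"slide": [[0, 0, 0.1], [0, 0, 0.2], [0, 0, 0.3], [0, 0, 0.3], [0, 0, 0.3]], "spin": [0, 0, 0, 0, 0]}}

```text
clock: 7.5
eef_pos: [0.5411, 0.1099, 0.0877]
tool_rot: [0.728, 0.685, 0.0, 0.0]
ft_force: [-0.1, 1.4, -0.0]
grip_width: 0.0222
grasp_force: 61.2
```

Contact has begun (the weight reading has gone), so I release.

Emit:
{"api": "arm_command", "payload": {"slide": [[0, 0, 0.1], [0, 0, 0.1], [0, 0, 0.1], [0, 0, 0.1], [0, 0, 0.1]], "spin": [0, 0, 0, 0, 0], "jaw": 8.5}}

```text
clock: 8.12
eef_pos: [0.5409, 0.1097, 0.0863]
tool_rot: [0.729, 0.685, 0.0, 0.0]
ft_force: [0.3, -0.2, 0.1]
grip_width: 0.0853
grasp_force: 0.0
```

Emit:
{"api": "arm_command", "payload": {"slide": [[0, 0, 0], [0, 0, -2], [0, 0, -6], [0, 0, -10], [0, 0, -13]], "spin": [0, 0, 0, 0, 0]}}

```text
clock: 8.75
eef_pos: [0.5413, 0.1098, 0.2183]
tool_rot: [0.729, 0.685, 0.001, 0.0]
ft_force: [0.2, 0.4, 0.3]
grip_width: 0.085
grasp_force: 0.0
```

Run:
```python
from h import *
c=camera("top");s=camera("side")
for cc,nm in((c,"top"),(s,"side")):
    p=cloud(cc).reshape(-1,3)
    q=p[(p[:,2]>.106)&(p[:,2]<.125)&(np.hypot(p[:,0]-.548,p[:,1]-.328)<.04)]
    print(nm,"wheel",cv2.minEnclosingCircle(q[:,:2].astype(np.float32)))
    for t,h in(("wheel_grip",.1),("level",.072),("bubble",.11),("vial",.11)):
        for d in landmark_of(cc,t): print(t,d,ray(cc,d["centre"],h))
to(.549,.328,.18,-60)
cv2.imwrite("pics/s3.png",cv2.resize(s["pixels"][180:384,90:350,::-1],None,fx=3,fy=2.9,interpolation=cv2.INTER_CUBIC))
```

```text
top wheel ((0.0, 0.0), 0.0)
level {'centre': [184.1, 180.7], 'confidence': 0.56} [0.5507 0.1138 0.072 ]
level {'centre': [283.2, 271.3], 'confidence': 0.56} [ 0.3301 -0.1303  0.072 ]Traceback (most recent call last):
  File "<stdin>", line 8, in <module>
ValueError: it knows: board, board_top, boot, level, matchbox, mug, shelf, vial, wheel_grip
```

Run:
```python
from h import *
c=camera("wrist");s=camera("side")
for cc,nm in((c,"wrist"),(s,"side")):
    p=cloud(cc).reshape(-1,3)
    q=p[(p[:,2]>.106)&(p[:,2]<.125)&(np.hypot(p[:,0]-.548,p[:,1]-.328)<.04)]
    if len(q): print(nm,"wheel",cv2.minEnclosingCircle(q[:,:2].astype(np.float32)))
    for t,h in(("wheel_grip",.1),("level",.072),("vial",.11)):
        for d in landmark_of(cc,t): print(t,d,ray(cc,d["centre"],h))
to(.549,.328,.18,-60)
save(c,"w3.png")
```

```text
level {'centre': [255.7, 178.0], 'confidence': 0.78} [0.5452 0.1058 0.072 ]
vial {'centre': [255.0, 190.2], 'confidence': 0.6} [0.544 0.104 0.11 ]
side wheel ((0.5491414070129395, 0.3287113904953003), 0.02566514164209366)
wheel_grip {'centre': [132.8, 324.6], 'confidence': 0.87} [0.5455 0.3332 0.1   ]
level {'centre': [341.4, 236.9], 'confidence': 0.73} [ 0.3155 -0.0657  0.072 ]
level {'centre': [210.9, 248.1], 'confidence': 0.6} [0.5466 0.1077 0.072 ]
level {'centre': [283.5, 274.9], 'confidence': 0.56} [0.3797 0.0918 0.072 ]
vial {'centre': [340.2, 226.4], 'confidence': 0.84} [ 0.3213 -0.0569  0.11  ]
t 9.35 pos [0.5405 0.1096 0.2155] yaw 86.47444148613981 -> slide [21.8485 -0.4921  3.5454] spin 146.47444148613982 F [-1.1332  0.9227  0.0546] w 0.08522291069011285 j [ 0.2001  0.3511  0.1157  1.3369 -0.      1.8325]
```

View pics/w3.png

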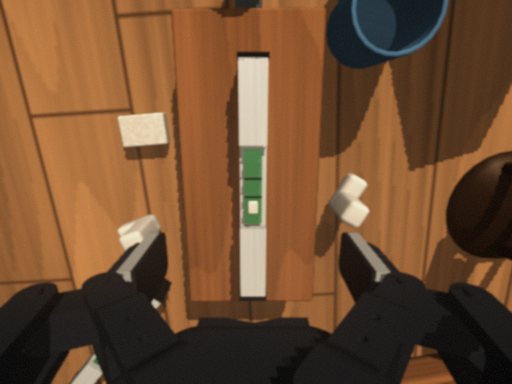

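The level lies lengthwise on the board. The bubble at (253,207) is toward the hinge end, and the lines are at rows 179 and 197. Next I measure the bubble offset numerically and move above the wheel.

```bash
cat >> h.py <<'E'
def bubble(c,ctr,yaw=86.6,h=.1095,show=False):
    "bubble offset (mm) from the middle of the black lines, + toward foot"
    K=np.array(c["intrinsics"]);Rm,t=ext(c)
    u=np.array([np.cos(np.radians(yaw)),np.sin(np.radians(yaw))]);n=np.array([-u[1],u[0]])
    s=np.arange(-45,45.1,.25);l=np.arange(-3,3.1,.5)
    P=np.array([[*(np.array(ctr)+u*a/1e3+n*b/1e3),h] for a in s for b in l])
    px=cv2.projectPoints(P,np.ravel(c["rvec"]),t,K,None)[0].reshape(len(s),len(l),2).astype(np.float32)
    im=cv2.remap(c["pixels"],px,None,cv2.INTER_LINEAR).astype(float).mean(1)
    r,g,b=im.T
    wht=np.minimum(r,b); white=np.clip(wht-90,0,None)*(np.abs(s)<33)
    bub=(s*white).sum()/max(white.sum(),1e-9)
    if show:
        for i in range(0,len(s),6): print(s[i],im[i].round())
    return s,im,bub
E
python3 - <<'E'
from h import *
c=camera("wrist")
bubble(c,(.5425,.104),show=True)
E
```

```text
-45.0 [212. 199. 176.]
-43.5 [212. 199. 176.]
-42.0 [212. 200. 177.]
-40.5 [212. 199. 177.]
-39.0 [212. 199. 176.]
-37.5 [203. 190. 168.]
-36.0 [177. 165. 144.]
-34.5 [123. 112.  97.]
-33.0 [101. 100.  81.]
-31.5 [ 90. 114.  77.]
-30.0 [ 76. 120.  69.]
-28.5 [ 76. 121.  68.]
-27.0 [ 75. 121.  69.]
-25.5 [ 76. 121.  69.]
-24.0 [ 77. 120.  69.]
-22.5 [111. 131.  89.]
-21.0 [198. 186. 154.]
-19.5 [228. 210. 180.]
-18.0 [229. 211. 180.]
-16.5 [229. 212. 181.]
-15.0 [231. 214. 183.]
-13.5 [232. 217. 186.]
-12.0 [233. 225. 194.]
-10.5 [207. 210. 174.]
-9.0 [115. 144.  97.]
-7.5 [63. 92. 53.]
-6.0 [52. 68. 42.]
-4.5 [ 67. 107.  61.]
-3.0 [ 74. 121.  69.]
-1.5 [ 74. 121.  68.]
0.0 [ 74. 121.  68.]
1.5 [ 74. 122.  69.]
3.0 [ 73. 121.  69.]
4.5 [ 74. 121.  69.]
6.0 [ 75. 122.  69.]
7.5 [ 75. 123.  68.]
9.0 [ 70. 111.  63.]
10.5 [53. 70. 44.]
12.0 [62. 92. 55.]
13.5 [ 73. 120.  68.]
15.0 [ 76. 124.  70.]
16.5 [ 75. 123.  69.]
18.0 [ 76. 124.  70.]
19.5 [ 76. 123.  70.]
21.0 [ 76. 124.  70.]
22.5 [ 76. 124.  70.]
24.0 [ 77. 124.  71.]
25.5 [ 76. 124.  71.]
27.0 [ 76. 125.  71.]
28.5 [ 76. 125.  72.]
30.0 [ 77. 126.  73.]
31.5 [ 76. 126.  72.]
33.0 [ 77. 126.  72.]
34.5 [ 78. 127.  74.]
36.0 [ 80. 123.  74.]
37.5 [108. 114.  91.]
39.0 [137. 128. 113.]
40.5 [191. 179. 159.]
42.0 [217. 205. 184.]
43.5 [218. 205. 184.]
45.0 [217. 206. 184.]
```

Emit:
{"api": "arm_command", "payload": {"slide": [[4, -0.1, 0.5], [8.5, -0.2, 1], [13, -0.3, 1.5], [17.5, -0.4, 2], [21.8, -0.5, 2.5]], "spin": [-10, -20, -30, -40, -50]}}

```text
clock: 10.02
eef_pos: [0.5492, 0.3291, 0.1909]
tool_rot: [0.368, 0.93, -0.0, -0.0]
ft_force: [0.0, -0.3, 0.5]
grip_width: 0.085
grasp_force: 0.0
```

Emit:
{"api": "arm_command", "payload": {"slide": [[0, 0, 0], [0, 0, 0], [0, 0, 0], [0, 0, 0], [0, 0, 0]], "spin": [-10.5, -21, -31, -41, -51]}}

```text
clock: 10.65
eef_pos: [0.5492, 0.3276, 0.191]
tool_rot: [-0.068, 0.998, -0.0, -0.0]
ft_force: [0.2, -0.8, 0.9]
grip_width: 0.0852
grasp_force: 0.0
```

Emit:
{"api": "arm_command", "payload": {"slide": [[0, 0, 0], [0, 0, 0], [0, 0, 0], [0, 0, 0], [0, 0, 0]], "spin": [-10.5, -21, -31, -41, -51]}}

```text
clock: 11.28
eef_pos: [0.5492, 0.3276, 0.191]
tool_rot: [-0.491, 0.871, 0.0, -0.0]
ft_force: [-0.6, -0.9, -0.4]
grip_width: 0.0851
grasp_force: 0.0
```

Run:
```python
from h import *
to(.549,.3285,.083,-120)
```

```text
t 11.275 pos [0.5492 0.3276 0.191 ] yaw -121.19380167487081 -> slide [-0.0709  0.064  10.8006] spin -1.1938016748708264 F [-0.6438 -0.9456 -0.3926] w 0.08512573754200309 j [ 0.5378  0.5411  0.347   1.3772  0.     -0.4886]
```

Emit:
{"api": "arm_command", "payload": {"slide": [[-0.1, 0.1, 2.5], [-0.1, 0.1, 5.5], [-0.1, 0.1, 8.5], [-0.1, 0.1, 10.7], [-0.1, 0.1, 10.7]], "spin": [0, 0, 0, 0, 0]}}

```text
clock: 11.9
eef_pos: [0.5473, 0.328, 0.0818]
tool_rot: [-0.488, 0.873, -0.0, -0.003]
ft_force: [-0.5, 0.7, -0.1]
grip_width: 0.0855
grasp_force: 0.0
```

Emit:
{"api": "arm_command", "payload": {"slide": [[0, 0, 0], [0, 0, 0], [0, 0, 0], [0, 0, 0], [0, 0, 0]], "spin": [0, 0, 0, 0, 0], "jaw": 0}}

```text
clock: 12.52
eef_pos: [0.5502, 0.3292, 0.0855]
tool_rot: [-0.488, 0.873, -0.0, 0.002]
ft_force: [3.2, -0.8, 4.2]
grip_width: 0.0463
grasp_force: 61.4
```

Run:
```python
from h import *
to(.549,.3285,.083,-120)
for n in("top","side"):
    c=camera(n);save(c,n+"4.png",1.5)
    s,im,b=bubble(c,(.5425,.104));print(n,b)
```

```text
t 12.525 pos [0.5502 0.3292 0.0855] yaw -121.53623585516227 -> slide [0.124  0.0599 0.2521] spin -1.5362358551622606 F [ 3.2088 -0.7703  4.1502] w 0.046284424754496394 j [ 0.5396  0.6056  0.1757  1.1379 -0.0007 -0.4808]
top -17.07220828105395
side -19.628533782152722
```

View pics/side4.png

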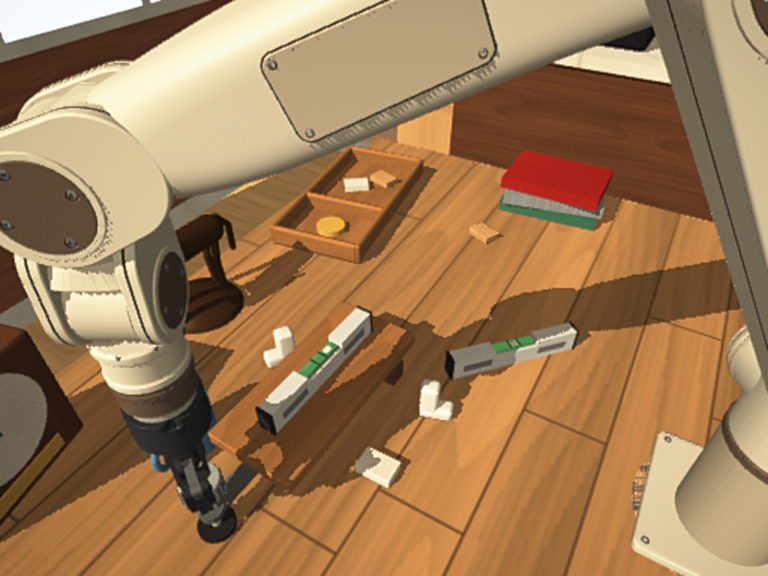

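The fingers hold the wheel at (215,505), and the level with its bubble at (328,350) shows in both the side and top views. I turn clockwise.

Emit:
{"api": "arm_command", "payload": {"slide": [[0, 0, 0], [0, 0, 0], [0, 0, 0], [0, 0, 0], [0, 0, 0]], "spin": [10, 20, 30, 40, 50]}}

```text
clock: 13.25
eef_pos: [0.5506, 0.3278, 0.0852]
tool_rot: [-0.071, 0.997, -0.001, 0.002]
ft_force: [4.5, -4.6, 5.7]
grip_width: 0.0462
grasp_force: 61.7
```

Emit:
{"api": "arm_command", "payload": {"slide": [[0, 0, 0], [0, 0, 0], [0, 0, 0], [0, 0, 0], [0, 0, 0]], "spin": [10, 20, 30, 40, 50]}}

```text
clock: 13.88
eef_pos: [0.5501, 0.3262, 0.0848]
tool_rot: [0.358, 0.934, -0.002, 0.002]
ft_force: [3.8, -8.0, 6.0]
grip_width: 0.0461
grasp_force: 61.6
```

Emit:
{"api": "arm_command", "payload": {"slide": [[0, 0, 0], [0, 0, 0], [0, 0, 0], [0, 0, 0], [0, 0, 0]], "spin": [8, 16, 24, 32, 40]}}

```text
clock: 14.5
eef_pos: [0.5495, 0.3257, 0.0845]
tool_rot: [0.655, 0.755, -0.002, 0.002]
ft_force: [2.8, -9.2, 6.2]
grip_width: 0.0464
grasp_force: 61.7
```

Run:
```python
from h import *
for i in range(10): camera("top")
to(.549,.3285,.083,20)
for n in("top","side"):
    c=camera(n)
    s,im,b=bubble(c,(.5425,.104));print(n,b)
    cv2.imwrite(f"pics/{n}5.png",cv2.resize(c["pixels"][130:280,150:300,::-1],None,fx=4,fy=4,interpolation=cv2.INTER_CUBIC))
    for i in range(0,len(s),10):
        if -30<s[i]<33: print(s[i],im[i].round(),end=";")
    print()
```

```text
t 15.0 pos [0.5493 0.3257 0.0845] yaw 98.3397680747872 -> slide [0.2855 0.0115 0.1478] spin 78.33976807478723 F [ 2.4899 -8.3136  5.2604] w 0.046314057751795173 j [ 0.5378  0.6059  0.1733  1.1409 -0.0054  1.963 ]
top -7.007837135967352
-27.5 [ 83. 138.  87.];-25.0 [ 84. 141.  88.];-22.5 [ 85. 142.  89.];-20.0 [ 85. 142.  89.];-17.5 [ 86. 141.  89.];-15.0 [100. 145.  96.];-12.5 [137. 160. 118.];-10.0 [175. 177. 143.];-7.5 [188. 180. 151.];-5.0 [197. 185. 157.];-2.5 [204. 194. 163.];0.0 [169. 178. 139.];2.5 [114. 151. 103.];5.0 [ 86. 140.  87.];7.5 [ 79. 131.  81.];10.0 [ 73. 117.  74.];12.5 [ 74. 119.  75.];15.0 [ 81. 133.  82.];17.5 [ 84. 139.  86.];20.0 [ 85. 141.  87.];22.5 [ 85. 140.  86.];25.0 [ 85. 140.  86.];27.5 [ 84. 139.  86.];30.0 [ 83. 139.  86.];32.5 [ 85. 138.  87.];
side -8.184151258519469
-27.5 [ 84. 150.  85.];-25.0 [ 85. 152.  86.];-22.5 [ 88. 153.  88.];-20.0 [ 88. 153.  88.];-17.5 [ 86. 153.  86.];-15.0 [ 92. 154.  89.];-12.5 [146. 172. 125.];-10.0 [210. 212. 177.];-7.5 [172. 168. 137.];-5.0 [172. 160. 131.];-2.5 [219. 225. 189.];0.0 [187. 217. 173.];2.5 [105. 164. 101.];5.0 [ 86. 153.  86.];7.5 [ 88. 152.  87.];10.0 [ 72. 120.  72.];12.5 [ 65. 106.  64.];15.0 [ 88. 151.  86.];17.5 [ 90. 155.  89.];20.0 [ 89. 154.  88.];22.5 [ 89. 154.  88.];25.0 [ 92. 156.  90.];27.5 [ 91. 154.  89.];30.0 [ 90. 154.  87.];32.5 [ 88. 153.  87.];
```

View pics/side5.png

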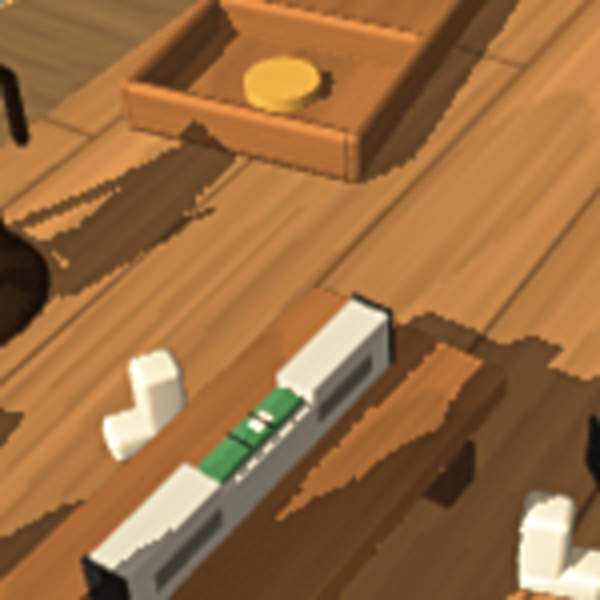

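The bubble at (262,420) sits across the hinge-side line, so about 9 mm is left. I turn further.

Emit:
{"api": "arm_command", "payload": {"slide": [[0, 0, 0], [0, 0, 0], [0, 0, 0], [0, 0, 0], [0, 0, 0]], "spin": [10, 20, 30, 40, 50]}}

```text
clock: 15.72
eef_pos: [0.5486, 0.326, 0.0845]
tool_rot: [0.913, 0.407, -0.001, 0.003]
ft_force: [0.3, -6.8, 7.4]
grip_width: 0.0465
grasp_force: 61.9
```

Run:
```python
from h import *
for i in range(10): camera("top")
to(.549,.3285,.083,20)
for n in("top","side"):
    c=camera(n)
    s,im,b=bubble(c,(.5425,.104));print(n,b)
    for i in range(0,len(s),10):
        if -22<s[i]<22: print(s[i],im[i].round(),end=";")
    print()
```

```text
t 16.225 pos [0.5485 0.326  0.0845] yaw 48.376897486269065 -> slide [ 0.2183 -0.1308  0.1513] spin 28.37689748626906 F [-0.0646 -6.8583  7.9519] w 0.04621804569193977 j [ 0.5384  0.6056  0.173   1.1416 -0.0046  2.8357]
top -1.2356743954585672
-20.0 [ 83. 140.  87.];-17.5 [ 83. 140.  88.];-15.0 [ 84. 140.  88.];-12.5 [ 83. 139.  87.];-10.0 [ 90. 135.  89.];-7.5 [124. 141. 107.];-5.0 [182. 174. 146.];-2.5 [221. 208. 178.];0.0 [228. 218. 187.];2.5 [211. 208. 176.];5.0 [162. 178. 140.];7.5 [104. 141.  97.];10.0 [ 74. 118.  75.];12.5 [ 74. 123.  76.];15.0 [ 81. 135.  83.];17.5 [ 83. 139.  85.];20.0 [ 83. 139.  85.];
side -1.5832949149416804
-20.0 [ 87. 150.  86.];-17.5 [ 84. 148.  84.];-15.0 [ 85. 150.  86.];-12.5 [ 84. 150.  85.];-10.0 [ 83. 136.  80.];-7.5 [135. 136. 106.];-5.0 [221. 206. 174.];-2.5 [243. 236. 203.];0.0 [242. 236. 203.];2.5 [237. 238. 201.];5.0 [158. 194. 141.];7.5 [ 74. 128.  75.];10.0 [51. 86. 52.];12.5 [ 75. 129.  75.];15.0 [ 89. 153.  88.];17.5 [ 87. 152.  87.];20.0 [ 84. 147.  84.];
```

Emit:
{"api": "arm_command", "payload": {"slide": [[0, 0, 0], [0, 0, 0], [0, 0, 0], [0, 0, 0], [0, 0, 0]], "spin": [0, 0, 0, 0, 0], "jaw": 8.5}}

```text
clock: 16.95
eef_pos: [0.5488, 0.3292, 0.0842]
tool_rot: [0.912, 0.411, -0.0, -0.0]
ft_force: [0.5, 0.2, 0.3]
grip_width: 0.0854
grasp_force: 0.0
```

Emit:
{"api": "arm_command", "payload": {"slide": [[-0.15, 0.13, 0], [-0.15, 0.13, 0], [-0.15, 0.13, 0], [-0.15, 0.13, 0], [-0.15, 0.13, 0]], "spin": [-10, -20, -30, -40, -50]}}

```text
clock: 17.58
eef_pos: [0.5489, 0.3271, 0.0844]
tool_rot: [0.651, 0.759, 0.0, -0.0]
ft_force: [-0.3, 0.2, 0.4]
grip_width: 0.0853
grasp_force: 0.0
```

Emit:
{"api": "arm_command", "payload": {"slide": [[0, 0, 0], [0, 0, 0], [0, 0, 0], [0, 0, 0], [0, 0, 0]], "spin": [-10, -20, -25, -25, -25]}}

```text
clock: 18.2
eef_pos: [0.5489, 0.327, 0.0843]
tool_rot: [0.474, 0.881, 0.0, -0.0]
ft_force: [-0.6, 0.4, -0.2]
grip_width: 0.0852
grasp_force: 0.0
```

```bash
cat >> h.py <<'E'
def fit(c,ctr=(.5425,.104)):
    "least-squares fit of lines (17 mm apart, dark) and bubble (12 mm, white) on the green vial; returns bubble offset mm"
    from scipy.optimize import least_squares
    s,im,b0=bubble(c,ctr);m=np.abs(s-2)<25;x=s[m];y=im[m]
    sm=lambda a,b,w:.5*(np.tanh((x-a)/w)-np.tanh((x-b)/w))
    G=np.median(y,0)
    def f(p):
        mid,off,w,k,wb,A=p[0],p[1],abs(p[2])+.3,p[3],p[4],p[5]
        L=k*(sm(mid-8.5-.9,mid-8.5+.9,w)+sm(mid+8.5-.9,mid+8.5+.9,w));B=sm(mid+off-wb/2,mid+off+wb/2,w)
        return (((1-B)*(G[1]*(1-L))-y[:,1]*0+B*0)*0).ravel() if 0 else np.r_[(1-B)*G[1]*(1-L)+B*p[6]-y[:,1],(1-B)*G[0]*(1-L)+B*p[7]-y[:,0]]
    best=min((least_squares(f,[mid,b0-mid,1.5,.5,12,0,215,225],loss="soft_l1",f_scale=8) for mid in(0,1.5,3,4.5)),key=lambda r:r.cost)
    return best.x[[0,1,2,4]],best.cost
E
sed -i 's/return (((1-B).*if 0 else np/return np/; s/mid,off,w,k,wb,A=p\[0\],p\[1\],abs(p\[2\])+.3,p\[3\],p\[4\],p\[5\]/mid,off,w,k,wb=p[0],p[1],abs(p[2])+.3,p[3],p[4]/' h.py
python3 - <<'E'
from h import *
to(.549,.3265,.083,122)
for n in("top","side"): print(n,fit(camera(n)))
E
```

```text
t 18.2 pos [0.5489 0.327  0.0843] yaw 123.40632482244315 -> slide [-0.0503 -0.0224  0.1314] spin 1.406324822443139 F [-0.6255  0.4366 -0.1652] w 0.08517434705807095 j [0.5373 0.6047 0.1708 1.1368 0.     1.5251]
top (array([ 2.246 ,  0.495 ,  3.0104, 12.8864]), np.float64(725.3644862388996))
side (array([ 0.6213,  1.1592,  1.6782, 12.8297]), np.float64(1682.217266275768))
```

After release the bubble reads near the centre. I rise, go over the board and check with the wrist camera.

Emit:
{"api": "arm_command", "payload": {"slide": [[0, 0, -2.5], [0, 0, -6], [0, 0, -10], [0, 0, -13], [0, 0, -13]], "spin": [0, 0, 0, 0, 0]}}

```text
clock: 18.92
eef_pos: [0.5505, 0.3279, 0.2179]
tool_rot: [0.474, 0.881, 0.003, 0.002]
ft_force: [0.3, -0.4, 0.5]
grip_width: 0.0848
grasp_force: 0.0
```

Run:
```python
from h import *
for n in("top","side"): print(n,fit(camera(n)))
to(.5405,.1096,.2155,86.6)
```

```text
top (array([ 2.2512,  0.4967,  3.0303, 12.8047]), np.float64(728.6212354429945))
side (array([ 0.6072,  1.1041,  1.7139, 13.1608]), np.float64(1894.4555151826717))
t 19.025 pos [0.5488 0.3269 0.214 ] yaw 123.46033172849995 -> slide [-17.6736 -12.6769  -0.1511] spin 36.86033172849994 F [ 0.0355 -0.1295 -1.0245] w 0.08505883915413907 j [0.5373 0.5319 0.3912 1.4302 0.     1.5241]
```

Emit:
{"api": "arm_command", "payload": {"slide": [[-3.5, -2.5, 0], [-7, -5, 0], [-10.6, -7.6, 0], [-14.2, -10.2, 0], [-17.7, -12.7, 0]], "spin": [7.4, 14.8, 22.2, 29.6, 36.9]}}

```text
clock: 19.65
eef_pos: [0.5393, 0.1077, 0.2123]
tool_rot: [0.729, 0.684, -0.002, -0.001]
ft_force: [0.8, -0.6, -0.6]
grip_width: 0.085
grasp_force: 0.0
```

Run:
```python
from h import *
for i in range(4): camera("top")
c=camera("wrist");print(fit(c))
to(.5405,.1096,.2155,86.6)
cv2.imwrite("pics/w6.png",cv2.resize(c["pixels"][100:260,180:330,::-1],None,fx=4,fy=3.7,interpolation=cv2.INTER_CUBIC))
```

```text
(array([-0.6868,  1.1048,  0.8365, 12.2   ]), np.float64(2039.741541160772))
t 19.9 pos [0.54   0.1094 0.2131] yaw 86.59113181807535 -> slide [ 0.0227  0.0438 -0.2409] spin -0.00886818192464034 F [0.4795 0.0481 0.574 ] w 0.08498572586671585 j [0.1996 0.3517 0.1102 1.3315 0.0005 1.8299]
```

View pics/w6.png

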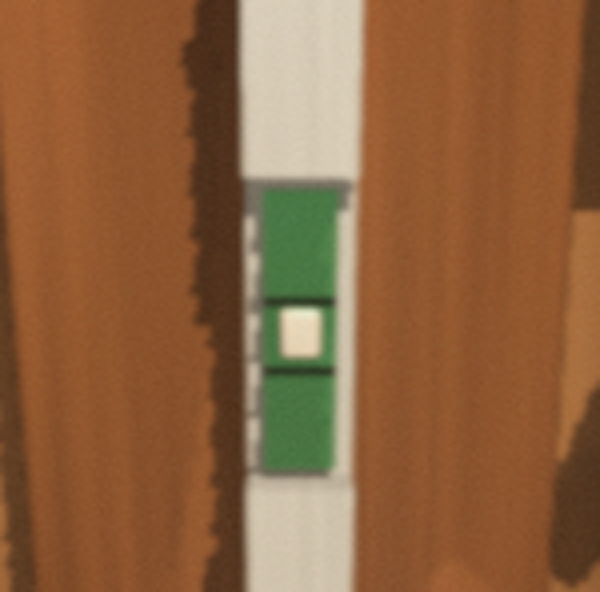

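The bubble spans rows 308–358, between the lines at 300 and 371, so it is about 0.6–1 mm from the middle. I'll press over the hinge, at the level's near end, so the load doesn't tilt the board.

Run:
```python
from h import *
for n in("wrist","top"):
    c=camera(n);w=cloud(c).reshape(-1,3)
    q=w[(w[:,2]>.105)&(w[:,2]<.125)&(np.abs(w[:,0]-.54)<.04)&(np.abs(w[:,1]-.105)<.13)]
    print(n,len(q),cv2.minAreaRect(q[:,:2].astype(np.float32)))
    k=q[np.abs(q[:,1]-.026)<.02];print(k.mean(0),np.ptp(k[:,0]),q[:,1].min(),q[:,1].max())
to(.536,.026,.14,86.6)
```

```text
wrist 6747 ((0.5415880084037781, 0.10376109927892685), (0.22517234086990356, 0.02572546899318695), 86.45132446289062)
[0.5368 0.0264 0.115 ] 0.025670660323396488 -0.008447949451737612 0.21662945382155235
top 530 ((0.5394595861434937, 0.06747414171695709), (0.14776402711868286, 0.024792680516839027), 85.99870300292969)
[0.5366 0.0258 0.1152] 0.02499598265174119 -0.006000784737707754 0.1418069867207929
t 20.0 pos [0.5403 0.1102 0.2135] yaw 86.67556515843334 -> slide [-8.4334  0.0658  7.3496] spin 0.075565158433335 F [-0.0432 -0.6962  0.3339] w 0.0850555959346712 j [0.2011 0.3517 0.1113 1.3317 0.0003 1.8299]
```

Emit:
{"api": "arm_command", "payload": {"slide": [[-2, 0, 0], [-4, 0, 1], [-6, 0, 2.5], [-8, 0, 4.5], [-8.6, 0, 6.3]], "spin": [0, 0, 0, 0, 0], "jaw": 0}}

```text
clock: 20.62
eef_pos: [0.5347, 0.0212, 0.15]
tool_rot: [0.729, 0.685, -0.001, -0.0]
ft_force: [0.0, 0.1, 0.1]
grip_width: -0.0001
grasp_force: 0.0
```

Emit:
{"api": "arm_command", "payload": {"slide": [[0, 0, 0.7], [0, 0, 1.4], [0, 0, 2.1], [0, 0, 2.7], [0, 0, 3]], "spin": [0, 0, 0, 0, 0]}}

```text
clock: 21.25
eef_pos: [0.5354, 0.0237, 0.121]
tool_rot: [0.728, 0.686, -0.0, -0.0]
ft_force: [0.2, 0.6, 0.2]
grip_width: 0.0002
grasp_force: 0.0
```

Run:
```python
from h import *
for n in("top","side"): print(n,fit(camera(n)))
to(.5367,.024,.115,86.6)
```

```text
top (array([ 422.3373,  560.3849,  236.0528, 1216.0346]), np.float64(70.92953130480271))
side (array([ 0.6051,  1.1419,  1.7054, 12.9902]), np.float64(1779.6552289662727))
t 21.35 pos [0.5353 0.0236 0.121 ] yaw 86.5955436599767 -> slide [0.0442 0.135  0.604 ] spin -0.004456340023295979 F [-0.7761 -0.1492  0.1821] w -0.00032043243982308973 j [ 0.0441  0.3833 -0.0928  1.0952  0.      1.6743]
```

Emit:
{"api": "arm_command", "payload": {"slide": [[0, 0.15, 0.1], [0, 0.15, 0.3], [0, 0.15, 0.5], [0, 0.15, 0.6], [0, 0.15, 0.7]], "spin": [0, 0, 0, 0, 0]}}

```text
clock: 21.98
eef_pos: [0.5371, 0.0234, 0.1149]
tool_rot: [0.728, 0.686, 0.0, 0.0]
ft_force: [-2.2, 0.1, 6.6]
grip_width: -0.0004
grasp_force: 3.9
```

Emit:
{"api": "arm_command", "payload": {"slide": [[0, 0, 0.05], [0, 0, 0.1], [0, 0, 0.1], [0, 0, 0.1], [0, 0, 0.1]], "spin": [0, 0, 0, 0, 0]}}

```text
clock: 22.6
eef_pos: [0.5371, 0.0234, 0.1149]
tool_rot: [0.728, 0.686, 0.001, 0.0]
ft_force: [-3.1, -0.6, 8.5]
grip_width: 0.0001
grasp_force: 4.4
```

Emit:
{"api": "arm_command", "payload": {"slide": [[0, 0, 0.05], [0, 0, 0.1], [0, 0, 0.1], [0, 0, 0.1], [0, 0, 0.1]], "spin": [0, 0, 0, 0, 0]}}

```text
clock: 23.22
eef_pos: [0.5374, 0.0234, 0.1149]
tool_rot: [0.728, 0.686, 0.001, 0.001]
ft_force: [-4.9, -0.7, 13.6]
grip_width: -0.0003
grasp_force: 6.8
```

Run:
```python
from h import *
for i in range(10): camera("side")
for i in range(3):
    c=camera("side");print(fit(c))
to(.5367,.024,.115,86.6)
cv2.imwrite("pics/s7.png",cv2.resize(c["pixels"][200:300,150:280,::-1],None,fx=6,fy=6,interpolation=cv2.INTER_CUBIC))
```

```text
(array([ 1.1416,  0.0369,  1.6626, 12.9451]), np.float64(2048.999531186098))
(array([ 1.1336,  0.0378,  1.6651, 12.9381]), np.float64(2078.4156316069916))
(array([ 1.1427,  0.0379,  1.6638, 12.9546]), np.float64(2075.7739836199935))
t 23.875 pos [0.5374 0.0234 0.1149] yaw 86.5761819867816 -> slide [ 0.0533 -0.0717 -0.0146] spin -0.02381801321837429 F [-4.4334 -0.425  13.39  ] w 0.00011810796457340588 j [ 0.0435  0.3905 -0.0994  1.0784  0.0001  1.674 ]
```

View pics/s7.png

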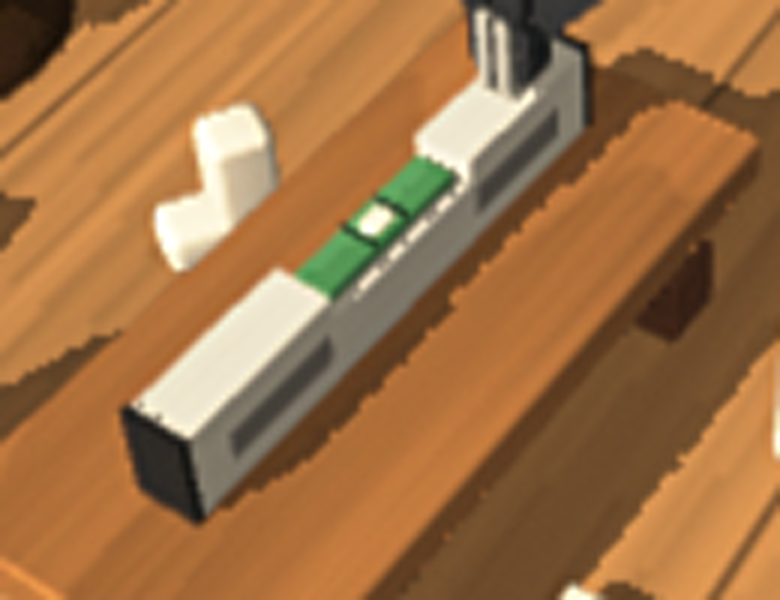

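Fingers press the level at (510,70), and the bubble at (377,220) sits between the two lines, with a fitted offset of about 0.04 mm. The force is 13 N and steady, so I hand in.

```bash
python3 -c "
from workcell import *
print(job_done())"
```

```text
the job is handed in; nothing more can be done
None
```

I handed the job in with the level lying lengthwise on the board, the fingers still pressing it down at about 13 N (a little over the 10 N asked), and the bubble measured within 0.1 mm of the middle; no verdict was returned.

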